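Turn the pot to the reader, then unlatch the shaker arm and hold it up

ROBOT

A 7-joint arm with a two-finger parallel gripper is mounted at the origin on the work surface. World frame = base frame: x ahead of the robot, y to its left, z up, the work surface at z = 0. Lengths are in m, angles in rad, forces in N, time in s.
With the tool pointing down it reaches from about 0.425 to 0.95 m from the base axis. Payload 4.7 kg.
Tool frame: the origin (TCP) lies on the centre line of the jaws, within the pads' length; the fingertips stand 14 mm ahead of it and the grasp point (between the pads) lies 5 mm behind it; z points along the fingers, y is the direction in which the jaws open and shut (so a half turn about z gives the same grasp; the last joint's range is limited). The gripper opens to 87 mm and grips with 3 to 60 N. Pads are 19 mm wide; open, the fingers measure 117 mm over their backs; the gripper's body (75 mm by 190 mm) begins 51 mm behind the grasp point.
Start: joints at [1.107, 0.469, -0.049, 1.532, 0.024, 1.141, -0.082], TCP at [0.284, -0.612, 0.237] pointing down, gripper open.
Joint ranges: [-2.59, 2.59], [-0.33, 1.99], [-1.39, 1.29], [0.1, 2.45], [-1.04, 4.18], [0.21, 1.99], [-2.66, 2.66]. Speed limits (rad/s): [2.57, 2.57, 3.14, 3.14, 3.14, 3.14, 3.14].

INTERFACE

Orientations are given as a rotation vector (axis times angle).
In Python, from plant import bot gives the robot as it stands.
- The arm moves only by the shell command python3 -m jog 'ROWS' [FORCE]. ROWS is text: rows parted by semicolons, each of 5 numbers parted by spaces: the shift along the world's x, y, z in cm, then the turn about the world's z in rad, then the opening, from 0 (shut) to 1 (fully open). A call has 1 to 8 rows; each row shifts and turns the commanded pose from where the row before left it; what a row does not reach is not made up. A row lasts 1/8 s, in which the tool goes at most 62.5 mm and 10.7 degrees, less where a joint would pass 70% of its speed; a pose out of reach is approached as far as the arm can. A call is refused whole if a number of a shift passes 6.25 or a number of a turn 0.188, either way. A call with a gripper value outside its range is refused whole. The fingers move at their own pace and stop on an object; FORCE is the grip in N (left out, the last holds). Time passes only in rows, so rows that do not move let the fingers close. It gives the time, the measured TCP pose, the force and the opening at its end, in the units of the state.
- bot.state(): the state, without advancing time (a new reading comes with each control period).
- bot.snapshot(name): name is "side" or "top" or "wrist"; returns a dict with "img" (384x512x3 uint8, red, green, blue), "z_map" (384x512 float32, m along the optical axis (not along the pixel's ray), 0 where there is no reading), "fx", "fy", "cx", "cy" (pixels), "R" (3x3) and "t" (3): a world point X has camera coordinates R X + t; the wrist camera has in their place "T_tool_cam" (4x4, takes a point from camera to tool coordinates, whose origin is the TCP and whose axes are the flange's). Camera axes: x right, y down, z forward; pixel columns grow to the right and rows downward; lengths in m; the calibration is good to about 2 mm. A picture is of the moment at which its call begins: read the wrist's pose just before it.
- bot.close_job(): hands the job in, once; it reports no verdict.
Trained networks look in a picture, given as the dict that the camera call returned (one of the last four; its "shot" number tells which), for a name from the list of things; names that differ only in an ending like _2 or _b are one class to them, and where a whole thing is asked for, a point or a joint stands for the part that bears it (a point fixed in the world has none). Each returns a list of dicts, best first, with "conf" (0 to 1); they miss things now and then, are a little off and sometimes report something else, mostly with a low value. They report only what shows in the picture. A call takes as long as a camera call.
- bot.cut_out(picture, query): "region" (384x512 bool, what is visible of it).
- bot.tip_of(picture, query): "location" ([x, y, z] in m, in the coordinates of the camera as it stood for that picture, good to about 4 mm: a listed point, or the origin of a listed thing).
The state is a dict: "t": time; "joint_positions": joint angles; "qd": joint speeds; "tau": joint torques, N m; "eef_pos": TCP position; "ee_rot": TCP orientation; "wrist_force": force on the tool from outside, world axes, zero at the start; "wrist_torque": the same for the moment, N m; "opening": opening from 0.0 (shut) to 1.0 (fully open).
Only numpy, scipy, OpenCV 4.12 (cv2) and the standard library are available. Lean on these libraries where they do the work, as an engineer would, in place of code of your own. Each camera call takes 0.05 s, during which the arm holds its last target. There are 200 camera calls.

TASK

Book in the specimen pot by turning it on its round spot until its printed label squarely faces the scanner's window, and let go of it there, upright. Then make the shaker ready to be loaded: pull the spring latch's upright tab sideways, away from the arm, while the hold-down arm is still down, keep it pulled and lift the arm's coupler off its ball, until the coupler is about 8 cm higher than it was. Finish like that, still holding the arm up, and leave everything else on the bench where it is.

Things in the scene. Friction and masses are not known exactly. Their poses are not given: they have to be found in the camera images.
- pot: white plastic specimen pot, loose, 42 mm dia (cap 45 mm dia, from 46 to 60 mm up), 60 mm tall, about 80 g, standing on the reader's base plate. Origin: centre of its underside, z up. Its +x axis points out through the middle of the paper label with printed bars on its side; a raised black rib (22 x 6 x 3 mm) on the cap runs from the centre to the edge on that same +x side
- scan_window (a point): centre of the scanner's dark window. The scanner is an upright white block, 72 mm wide, 50 mm deep, top 88 mm above the bench, at one end of the reader's grey base plate (110 x 200 x 8 mm, fixed). The window looks over the plate to the round spot 94 mm away. Axes: y from the spot to the window, z up
- spot (a point): centre of the round spot (54 mm dia, black outline, flat) on the reader's base plate, at the plate's top 8 mm above the bench, where the pot stands and must stay
- shaker: fixed shaker, 260 (x) x 170 (y) mm, platform 64 mm up. Origin: centre of its underside on the bench, z up. Steel ball on a stud at x = -95 mm, y = 0, top 143 mm up. Hinge pin of the hold-down arm (along y) at x = +100 mm, 135 mm up. The arm runs from it in -x, its box-shaped steel coupler over the ball. The latch slides in +y
- hold_arm (a joint): hold-down arm's hinge, rad: 0 is down with the coupler on the ball, up to 0.9 as the coupler rises; turning about the shaker's +y through the hinge pin. It falls back by its own weight (0.35 kg) when let go. Latched, it cannot rise
- latch (a joint): travel of the spring latch across the arm, m: 0 is latched, end stop at 0.016, positive is the shaker's +y (outward, away from the arm). Its tooth clears the ball's collar beyond about 0.009. The spring pulls it home, with about 6 N at 0 and 13 N at the end stop
- latch_tab (a point): grip point on the latch's upright steel tab, 14 mm under its top. Tab: 24 mm wide along the arm, 10 mm thick along its sliding direction (y), standing free beside and above the coupler, top 202 mm above the bench when the arm is down. Arm down and latched, the point is at x = -95, y = 45, z = 188 mm in the shaker's frame. Turns with the arm
- coupler (a point): middle of the coupler's top face (52 x 44 mm), over the ball, 195 mm from the hinge pin, 160 mm above the bench when the arm is down
- tube_rack: bystander: white block rack of capped blood tubes, 75 x 190 x 90 mm. Origin under its middle. Not to be disturbed
- reagent_bottle: bystander: white bottle with cap, 60 mm dia, 120 mm tall. Origin under its middle. Not to be disturbed
- beaker: bystander: open glass beaker, 66 mm dia, 85 mm tall. Origin under its middle. Not to be disturbed
- dish: bystander: flat round culture dish, 92 mm dia, 20 mm tall. Origin under its middle. Not to be disturbed
- pen: bystander: thick marker pen lying on the bench, about 145 x 16 mm, 16 mm high. Origin under its middle. Not to be disturbed
- slide_box: bystander: wooden slide box, 90 x 140 x 35 mm. Origin under its middle. Not to be disturbed
- timer: bystander: flat bench timer, 60 x 75 x 22 mm. Origin under its middle. Not to be disturbed

How it is judged:
By the outcome, as a careful person would: the job done as asked, in the order asked, and still so for the second after the job is handed in, while the arm keeps its last pose, push and grip.
It also fails if it takes over 69 s, if anything falls off the work surface, if the arm or the gripper's body presses on something with over 40 N, if the wrist force passes 120 N, or if a joint passes its speed limit or range.

## Working session

There is one attempt and no reset: what is moved stays moved. The work goes in short steps, Python scripts to look and compute and a shell command to move; the robot and the scene stay as the last step left them, time stands still between calls to the robot, and variables do not carry over. Pictures are saved under pics/ and viewed, about 8 in all and at most 12, crops included, and the job is handed in when it is done.

```bash
mkdir -p pics; ls; cat > h.py <<'E'
import numpy as np, cv2
from scipy.spatial.transform import Rotation as Ro
from plant import bot
def snap(name):
    s=bot.state(); p=bot.snapshot(name)
    if name=="wrist":
        T=np.eye(4); T[:3,:3]=Ro.from_rotvec(s["ee_rot"]).as_matrix(); T[:3,3]=s["eef_pos"]
        W=T@np.array(p["T_tool_cam"])
    else:
        W=np.eye(4); R=np.array(p["R"]); W[:3,:3]=R.T; W[:3,3]=-R.T@np.array(p["t"])
    return p,W
def find(p,W,q,n=2):
    r=bot.tip_of(p,q)[:n]
    return [(round(d["conf"],2),np.round(W[:3,:3]@np.array(d["location"])+W[:3,3],4)) for d in r]
def cloud(p,W):
    z=p["z_map"]; v,u=np.mgrid[:384,:512]
    P=np.stack([(u-p["cx"])/p["fx"]*z,(v-p["cy"])/p["fy"]*z,z],-1)
    return P@W[:3,:3].T+W[:3,3]
def save(p,name): cv2.imwrite("pics/"+name,p["img"][:,:,::-1])
E
python3 - <<'E'
from h import *
print(bot.state())
for n in ("side","top"):
    p,W=snap(n); save(p,n+"1.png"); print(n,"cam at",W[:3,3])
    for q in "pot scan_window spot shaker latch_tab coupler tube_rack reagent_bottle beaker dish pen slide_box timer".split():
        print(q,find(p,W,q))
a=cv2.imread("pics/side1.png");b=cv2.imread("pics/top1.png")
E
```

```text
pics
{'t': 0.0, 'joint_positions': array([ 1.10709279,  0.46942518, -0.04860665,  1.53367659,  0.02411594,
        1.14095731, -0.08231222]), 'qd': array([ 0.00026315, -0.00013735,  0.00065173, -0.00030153,  0.00079978,
        0.00115368, -0.00036133]), 'tau': array([ 1.20090558e-04, -5.07968974e+01, -8.05561105e-02, -2.36159080e+01,
       -6.13593520e-02,  3.79131921e-02,  1.94867735e-04]), 'eef_pos': array([ 0.2841122 , -0.61168446,  0.23551773]), 'ee_rot': array([-3.06585575e+00, -6.77283667e-01,  7.52855032e-04]), 'wrist_force': array([-0.38410272, -0.76352335, -0.50361667]), 'wrist_torque': array([ 0.01575513, -0.00741627,  0.06858813]), 'opening': 1.000871443454238}
side cam at [0.09166508 1.00297611 1.19445924]
pot [(0.55, array([ 0.5765, -0.2505,  0.0131]))]
scan_window [(0.87, array([ 0.5474, -0.159 ,  0.0479]))]
spot [(0.9, array([ 0.5716, -0.2502,  0.0115])), (0.34, array([7.771e-01, 5.100e-03, 4.000e-04]))]
shaker [(0.63, array([0.5694, 0.1922, 0.    ]))]
latch_tab [(0.47, array([0.4878, 0.2598, 0.1889])), (0.23, array([ 0.7802,  0.0039, -0.0023]))]
coupler [(0.66, arra
[... 688 characters left out ...]
]))]
shaker [(0.58, array([0.5675, 0.1956, 0.004 ]))]
latch_tab [(0.61, array([0.4846, 0.2616, 0.1845]))]
coupler [(0.56, array([0.473 , 0.2178, 0.1602])), (0.53, array([0.5676, 0.1971, 0.0032]))]
tube_rack [(0.91, array([7.774e-01, 6.600e-03, 7.000e-04])), (0.51, array([0.3695, 0.0056, 0.0021]))]
reagent_bottle [(0.96, array([ 0.5665,  0.4437, -0.0023])), (0.34, array([ 0.5749, -0.2575,  0.01  ]))]
beaker [(0.95, array([ 0.4243, -0.5057,  0.0007])), (0.7, array([ 0.5502, -0.1586,  0.0446]))]
dish [(0.84, array([ 0.3686,  0.0041, -0.0018])), (0.16, array([ 0.5757, -0.2572,  0.0094]))]
pen [(0.6, array([0.5504, 0.0083, 0.0007]))]
slide_box []
timer [(0.72, array([ 0.5752, -0.4664, -0.0008]))]
```

```bash
python3 - <<'E'
import cv2,numpy as np
b=cv2.imread("pics/top1.png"); cv2.imwrite("pics/top1x.png",cv2.resize(b,(768,576),interpolation=3))
E
```

```text
(no output)
```

View pics/top1x.png

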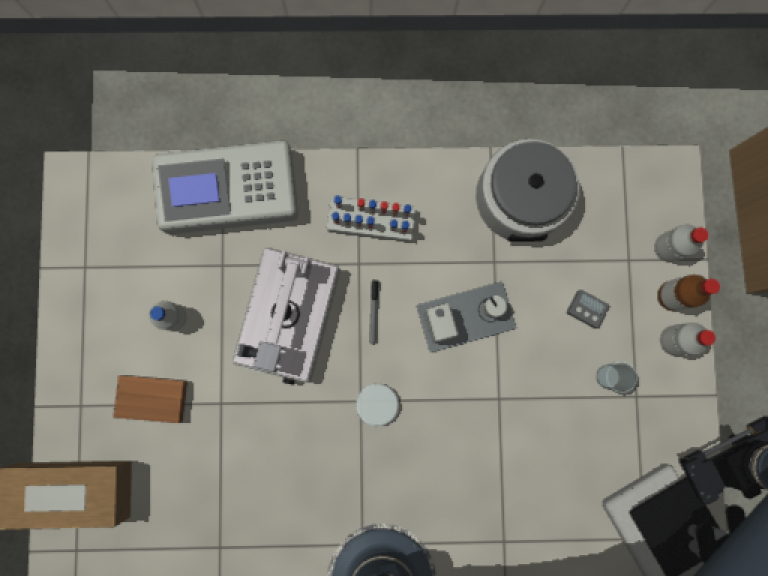

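View pics/side1.png

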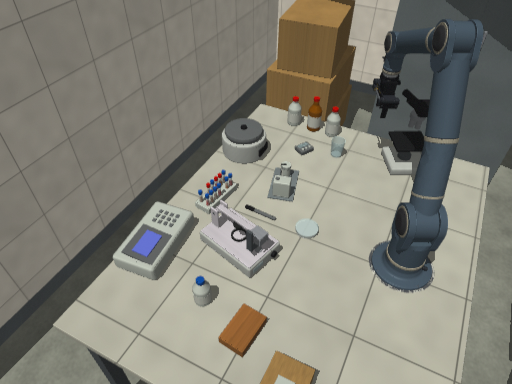

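The top view shows the pot at about (495,308), with the scanner block to its left. The shaker is at about (287,313), and the latch side (+y of the shaker) faces up-left or down-left. I'll move over the pot now and look from close up.

```bash
python3 -m jog '3.5 4.3 0.5 0 1;3.5 4.3 0.5 0 1;3.5 4.3 0.5 0 1;3.5 4.3 0.5 0 1;3.5 4.3 0 0 1;3.5 4.3 0 0 1;3 4 0 0 1;0 0 0 0 1'
python3 - <<'E'
from h import *
print(bot.state()["eef_pos"],Ro.from_rotvec(bot.state()["ee_rot"]).as_matrix().round(3))
p,W=snap("wrist"); cv2.imwrite("pics/w1.png",cv2.resize(p["img"][:,:,::-1],(768,576)))
print(W.round(3))
for q in "pot scan_window spot".split(): print(q,find(p,W,q))
E
```

```text
t: 2.4
eef_pos: [0.5277, -0.3087, 0.2568]
ee_rot: [-3.063, -0.692, -0.004]
wrist_force: [-0.7, -0.1, -0.5]
opening: 0.999
[ 0.52770314 -0.3087346   0.25676895] [[ 0.903  0.43   0.002]
 [ 0.43  -0.903  0.002]
 [ 0.003 -0.001 -1.   ]]
[[ 0.429 -0.869 -0.246  0.596]
 [-0.903 -0.414 -0.114 -0.277]
 [-0.003  0.272 -0.962  0.405]
 [ 0.     0.     0.     1.   ]]
pot [(0.93, array([ 0.5759, -0.2519,  0.0072]))]
scan_window [(0.79, array([ 0.5515, -0.1606,  0.0404]))]
spot []
```

View pics/w1.png

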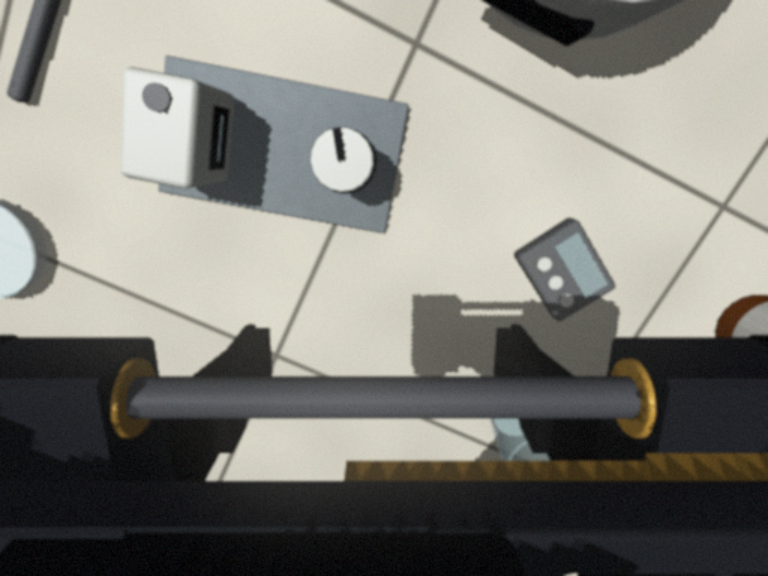

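The pot's cap is at (342,159) with its black rib pointing up at (338,130). The scanner window is at (220,138), to the left. Next I'll measure the rib and plate angles.

```bash
cat >> h.py <<'E'
def potmeas(p,W,c=(0.577,-0.254)):
    P=cloud(p,W); g=p["img"].mean(-1); ok=p["z_map"]>0
    d=np.hypot(P[...,0]-c[0],P[...,1]-c[1])
    cap=ok&(d<0.04)&(P[...,2]>0.055)
    top=cap&(P[...,2]>0.063)
    m=cv2.minEnclosingCircle(P[top][:,:2].astype(np.float32)); print("cap",top.sum(),"z",np.median(P[top][:,2]),"circle",m,"mean",P[top].mean(0))
    cc=np.array(m[0]); dk=top&(g<70)&(np.hypot(P[...,0]-cc[0],P[...,1]-cc[1])<0.022)
    Q=P[dk][:,:2]; mu=Q.mean(0); ev=np.linalg.svd(Q-mu)[2][0]; 
    if ev@(mu-cc)<0: ev=-ev
    print("rib n",dk.sum(),"mean off",mu-cc,"yaw pca",np.degrees(np.arctan2(ev[1],ev[0])),"yaw centre",np.degrees(np.arctan2(*(mu-cc)[::-1])))
def plate(p,W,c=(0.565,-0.21)):
    P=cloud(p,W); im=p["img"].astype(int); d=np.hypot(P[...,0]-c[0],P[...,1]-c[1])
    # scanner top
    s=(p["z_map"]>0)&(d<0.13)&(abs(P[...,2]-0.088)<0.006)
    for name,m in (("scan top",s),("plate",(p["z_map"]>0)&(d<0.14)&(abs(P[...,2]-0.008)<0.004)&(im[...,2]-im[...,0]>5))):
        k=cv2.morphologyEx(m.astype(np.uint8),cv2.MORPH_OPEN,np.ones((3,3))); 
        l=cv2.connectedComponentsWithStats(k); i=1+np.argmax(l[2][1:,4]); Q=P[l[1]==i][:,:2]
        r=cv2.minAreaRect((Q*1000).astype(np.float32)); print(name,len(Q),np.round(r[0],1),np.round(r[1],1),round(r[2],1),"z",P[l[1]==i][:,2].mean())
E
python3 - <<'E'
from h import *
p,W=snap("wrist"); potmeas(p,W); plate(p,W)
# window long axis
P=cloud(p,W); g=p["img"].mean(-1)
m=np.zeros((384,512),bool); m[66:118,136:156]=1
m&=(g<45)
Q=P[m]; mu=Q.mean(0); print("win",m.sum(),mu,np.linalg.svd(Q-mu)[2])
E
```

```text
cap 1834 z 0.06860012939825888 circle ((0.5686802864074707, -0.2537074685096741), 0.03185050189495087) mean [ 0.56923159 -0.25173837  0.12427501]
rib n 53 mean off [0.01481857 0.00598472] yaw pca 31.816837110349514 yaw centre 21.992127752491914
scan top 3816 [ 543.9 -134.2] [72.  49.5] 14.8 z 0.08819432442781815
plate 6824 [ 560.3 -197. ] [107.8 197.2] 14.7 z 0.008272186691476597
win 315 [ 0.55184097 -0.15852618  0.04173982] [[-0.12354875  0.2696611  -0.95499665]
 [ 0.95732014  0.28579036 -0.04315111]
 [ 0.26129266 -0.91956879 -0.29346105]]
```

```bash
sed -i 's/top=cap&(P\[...,2\]>0.063)/top=cap\&(P[...,2]>0.064)\&(P[...,2]<0.075)\&(d<0.035)/' h.py
python3 - <<'E'
from h import *
p,W=snap("wrist"); potmeas(p,W,(0.575,-0.252)); 
P=cloud(p,W); g=p["img"].mean(-1); s=(p["z_map"]>0)&(np.hypot(P[...,0]-.575,P[...,1]+.252)<.04)&(P[...,2]>.064)&(P[...,2]<.075)
v,u=np.nonzero(s); print(u.min(),u.max(),v.min(),v.max())
E
```

```text
cap 1438 z 0.06820284202897506 circle ((0.5773457288742065, -0.25068092346191406), 0.023063257336616516) mean [ 0.57785979 -0.25078304  0.06835493]
rib n 81 mean off [0.00932726 0.0051295 ] yaw pca 33.39371805381175 yaw centre 28.808476878002768
200 242 76 120
```

Pot centre is (0.5775,-0.2508) and the rib is at about 31°. Spot to window points at 104.7°, so the pot needs a turn of about +73°. Spot is at about (0.574,-0.249).

```bash
python3 -m jog '2.5 2.9 -2 0 1;2.5 2.9 -3 0 1;0 0 -5 0 1;0 0 -3 0 1;0 0 0 0 1;0 0 0 0 1' ; python3 - <<'E'
from h import *
s=bot.state(); print(s["eef_pos"],s["ee_rot"],s["joint_positions"])
p,W=snap("wrist"); cv2.imwrite("pics/w2.png",p["img"][:,:,::-1]); potmeas(p,W,(0.577,-0.2505))
E
```

```text
t: 3.45
eef_pos: [0.5751, -0.2573, 0.128]
ee_rot: [3.067, 0.675, 0.003]
wrist_force: [0.2, -1.0, 0.0]
opening: 1.002
[ 0.57509992 -0.25726709  0.12802447] [3.06660321 0.6753618  0.00321599] [ 0.49110762  0.51005063 -0.18855604  1.74521041  0.117875    0.89477699
 -0.88489666]
cap 2867 z 0.06822475376959494 circle ((0.5775561928749084, -0.25104039907455444), 0.023287497460842133) mean [ 0.57873701 -0.25047459  0.06835859]
rib n 185 mean off [0.0093136  0.00559105] yaw pca 33.086420078600575 yaw centre 30.976826595676584
```

```bash
python3 -m jog '0.25 0.6 -3.5 0 1;0 0 -3.5 0 1;0 0 0 0 1;0 0 0 0 1'
```

```text
t: 4.0
eef_pos: [0.5783, -0.2509, 0.0587]
ee_rot: [3.066, 0.677, 0.005]
wrist_force: [0.4, -0.4, 0.6]
opening: 0.999
```

```bash
python3 -m jog '0 0 0 0 0;0 0 0 0 0;0 0 0 0 0;0 0 0 0 0' 12
```

```text
t: 4.5
eef_pos: [0.5769, -0.2502, 0.0568]
ee_rot: [3.067, 0.678, 0.0]
wrist_force: [0.5, 0.0, 0.1]
opening: 0.628
```

```bash
python3 -m jog '0 0 0 0 0;0 0 0 0 0;0 0 0 0 0' 12 && python3 -m jog '0 0 0 0.15 0;0 0 0 0.16 0;0 0 0 0.16 0;0 0 0 0.16 0;0 0 0 0.16 0;0 0 0 0.16 0;0 0 0 0.16 0;0 0 0 0.15 0'; python3 -m jog '0 0 0 0 0;0 0 0 0 0'
```

```text
t: 4.88
eef_pos: [0.577, -0.2503, 0.0566]
ee_rot: [3.067, 0.677, 0.0]
wrist_force: [0.3, -1.2, 0.2]
opening: 0.515
t: 5.88
eef_pos: [0.5765, -0.2496, 0.0567]
ee_rot: [-2.073, -2.359, 0.0]
wrist_force: [-1.4, -0.1, 1.9]
opening: 0.51
t: 6.12
eef_pos: [0.5767, -0.25, 0.0567]
ee_rot: [-2.082, -2.352, 0.0]
wrist_force: [-1.2, 0.7, 2.6]
opening: 0.51
```

```bash
python3 -m jog '-0.2 0.1 0 0 0;0 0 0 0 0;0 0 0 0 0.6;0 0 0 0 0.8;0 0 0 0 1;0 0 0 0 1;0 0 0 0 1'; python3 -m jog '0 0 3 0 1;0 0 5 0 1;-2 0 5 0 1;-3 -2 5 0 1;0 0 0 0 1;0 0 0 0 1'; python3 - <<'E'
from h import *
s=bot.state(); print(s["eef_pos"],s["ee_rot"],s["joint_positions"])
p,W=snap("wrist"); cv2.imwrite("pics/w3.png",p["img"][:,:,::-1]); potmeas(p,W,(0.5755,-0.2495)); plate(p,W)
print(find(p,W,"pot"))
E
```

```text
t: 7.0
eef_pos: [0.5748, -0.2492, 0.0565]
ee_rot: [-2.08, -2.355, -0.0]
wrist_force: [-0.4, -0.1, -0.2]
opening: 0.952
t: 7.75
eef_pos: [0.5246, -0.2689, 0.2361]
ee_rot: [-2.079, -2.354, -0.0]
wrist_force: [-0.1, 0.1, -0.5]
opening: 0.999
[ 0.52458679 -0.26892326  0.23614129] [-2.07938821e+00 -2.35426870e+00 -1.15250846e-04] [ 0.85179616  0.39165053 -0.59049288  1.71813825  0.23984006  1.10517181
  0.31153584]
cap 1385 z 0.06811412796778954 circle ((0.5762829184532166, -0.24903158843517303), 0.023174919188022614) mean [ 0.57558646 -0.2484309   0.0682536 ]
rib n 89 mean off [-0.00306611  0.01071523] yaw pca 104.58209336623592 yaw centre 105.96821096397268
scan top 4770 [ 543.  -133.4] [72.  50.2] 14.7 z 0.08812338029027897
plate 6220 [ 566.6 -221.3] [108.  145.1] 14.8 z 0.008127553288891911
[(0.66, array([ 0.5763, -0.2512,  0.0074]))]
```

View pics/w3.png

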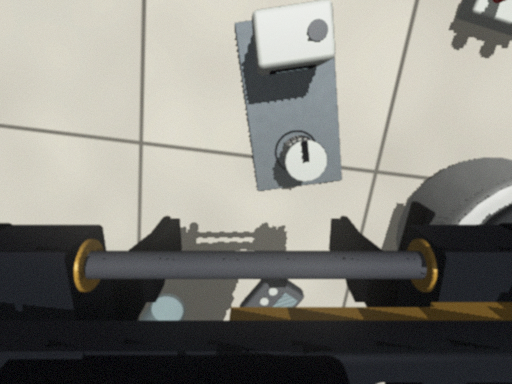

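The pot is upright on its spot: rib and label at 104.6° against the 104.75° window direction. Next I'll go over the shaker and look.

```bash
python3 -m jog '0 3 3 0.1 1;0 4 3 0.1 1;0 4 0.5 0.1 1;0 4 0 0.1 1;0 4 0 0.1 1;0 4 0 0.1 1;0 4 0 0.1 1;0 4 0 0.1 1'; python3 -m jog '0 4 0 0.1 1;0.5 4 0 0.1 1;0.5 4 0 0.1 1;0.5 4 0 0.1 1;0 3 0 0.01 1;0 0 0 0 1;0 0 0 0 1'; python3 - <<'E'
from h import *
s=bot.state(); print(s["eef_pos"],s["ee_rot"],s["joint_positions"])
p,W=snap("wrist"); cv2.imwrite("pics/w4.png",cv2.resize(p["img"][:,:,::-1],(768,576)))
for q in "shaker latch_tab coupler".split(): print(q,find(p,W,q))
E
```

```text
t: 8.85
eef_pos: [0.5244, 0.0428, 0.3002]
ee_rot: [-0.99, -2.979, -0.0]
wrist_force: [1.1, 0.6, 0.0]
opening: 1.005
t: 9.72
eef_pos: [0.5397, 0.2303, 0.3004]
ee_rot: [-0.37, -3.118, 0.002]
wrist_force: [0.3, -1.0, -0.4]
opening: 0.998
[0.53973818 0.23030424 0.3003965 ] [-3.70498416e-01 -3.11785690e+00  1.78122940e-03] [ 0.23927935  0.43664729 -0.98058749  1.62667871  0.37459728  1.28314637
  0.5274363 ]
shaker [(0.67, array([0.5638, 0.1938, 0.0013]))]
latch_tab [(0.7, array([0.4889, 0.2647, 0.1867])), (0.39, array([0.3689, 0.003 , 0.0015]))]
coupler [(0.72, array([0.4754, 0.2207, 0.158 ]))]
```

View pics/w4.png

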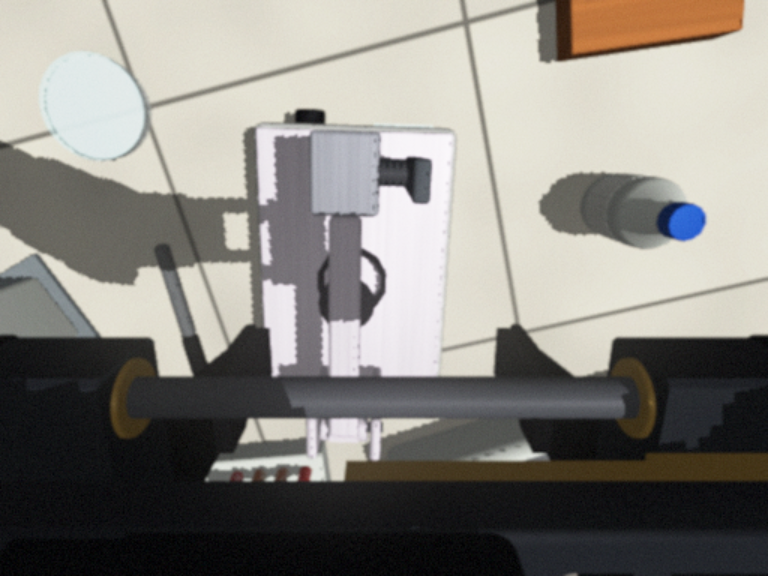

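The tab is at about (420,180), the coupler at (345,172), and the spring rod between them at (395,172). I'll measure the tab and the rod height from depth.

```bash
python3 - <<'E'
from h import *
p,W=snap("wrist"); P=cloud(p,W); v,u=np.mgrid[:384,:512]
A=(p["z_map"]>0)&(u>225)&(u<300)&(v>85)&(v<150)
T=A&(P[...,2]>.192)&(P[...,2]<.21); Q=P[T]; r=cv2.minAreaRect((Q[:,:2]*1000).astype(np.float32)); print("tab top",T.sum(),Q.mean(0),r)
C=(p["z_map"]>0)&(u>200)&(u<260)&(v>80)&(v<150)&(abs(P[...,2]-.16)<.005); r=cv2.minAreaRect((P[C][:,:2]*1000).astype(np.float32)); print("coupler",P[C].mean(0),r)
B=A&(u>254)&(u<272)&(v>106)&(v<124); print("rod z",np.percentile(P[B][:,2],[5,25,50,75,95]))
yw=-13.6; c,s=np.cos(np.radians(yw)),np.sin(np.radians(yw))
# profile along shaker y, relative to coupler centre
mu=P[C].mean(0)
for V in (108,114,120):
  for U in range(246,292,3):
    q=P[V,U]; d=q-mu; print((U,round((c*d[0]+s*d[1])*1000),round((-s*d[0]+c*d[1])*1000),round(q[2]*1000)),end=' ')
  print()
E
```

```text
tab top 391 [0.48677757 0.26394558 0.2020758 ] ((487.2245178222656, 264.1546936035156), (10.026250839233398, 23.775230407714844), 74.40289306640625)
coupler [0.47453482 0.22131848 0.1599737 ] ((478.5332336425781, 219.92434692382812), (44.04338836669922, 59.003292083740234), 74.55915069580078)
rod z [0.10712539 0.13888113 0.14340218 0.1456706  0.1473583 ]
(246, -5, 16, 161) (249, -5, 18, 159) (252, -5, 21, 160) (255, -5, 24, 145) (258, -4, 27, 109) (261, -4, 31, 109) (264, -5, 33, 142) (267, -4, 37, 109) (270, -5, 39, 144) (273, -6, 40, 173) (276, -6, 41, 203) (279, -6, 43, 203) (282, -6, 45, 202) (285, -6, 48, 203) (288, -3, 65, 63) (291, -3, 68, 65) 
(246, 0, 16, 159) (249, 0, 18, 159) (252, 0, 21, 158) (255, 1, 24, 148) (258, 1, 27, 144) (261, 1, 30, 145) (264, 1, 33, 148) (267, 1, 36, 144) (270, 1, 39, 147) (273, -1, 40, 177) (276, -2, 41, 201) (279, -2, 43, 203) (282, -2, 45, 203) (285, -2, 48, 203) (288, 4, 65, 64) (291, 4, 69, 63) 
(246, 5, 16, 161) (249, 5, 18, 160) (252, 6, 21, 159) (255, 6, 24, 145) (258, 9, 27, 108) (261, 9, 31, 108) (264, 6, 33, 145) (267, 9, 37, 108) (270, 7, 39, 129) (273, 4, 40, 179) (276, 3, 41, 202) (279, 3, 43, 202) (282, 3, 45, 202) (285, 3, 48, 203) (288, 12, 65, 64) (291, 12, 69, 65)
```

```bash
python3 -m jog '-2.6 1.7 0 -0.03 0.6;-2.6 1.7 0 0 0.6;0 0 -3 0 0.6;0 0 -3 0 0.6;0 0 0 0 0.6;0 0 0 0 0.6'; python3 - <<'E'
from h import *
s=bot.state(); print(s["eef_pos"],s["ee_rot"],s["wrist_force"])
p,W=snap("wrist"); cv2.imwrite("pics/w5.png",p["img"][:,:,::-1]); P=cloud(p,W)
T=(p["z_map"]>0)&(abs(P[...,2]-.202)<.006)&(np.hypot(P[...,0]-.487,P[...,1]-.264)<.02)
if T.sum()>20: print(T.sum(),P[T].mean(0),cv2.minAreaRect((P[T][:,:2]*1000).astype(np.float32)))
E
```

```text
t: 10.72
eef_pos: [0.4885, 0.2651, 0.2427]
ee_rot: [0.419, 3.112, 0.002]
wrist_force: [-1.0, -0.4, 0.4]
opening: 0.601
[0.48848124 0.26505761 0.2427292 ] [4.18611965e-01 3.11244595e+00 1.96868222e-03] [-0.96144925 -0.44302704  0.36844601]
523 [0.48587389 0.26475593 0.20209625] ((486.7864074707031, 264.5649108886719), (9.514015197753906, 24.181116104125977), 74.36822509765625)
```

View pics/w5.png

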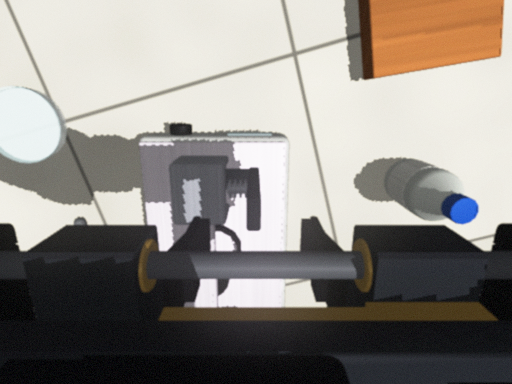

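The tab at (253,200) sits centred between the fingers at (205,235) and (312,235). I'll descend and grip.

```bash
python3 -m jog '-0.1 0 -2 0 0.6;0 0 -2 0 0.6;0 0 -1.8 0 0.6;0 0 0 0 0.6;0 0 0 0 0.6'; python3 -m jog '0 0 0 0 0;0 0 0 0 0;0 0 0 0 0;0 0 0 0 0;0 0 0 0 0;0 0 0 0 0;0 0 0 0 0;0 0 0 0 0' 30
```

```text
t: 11.4
eef_pos: [0.487, 0.2652, 0.1837]
ee_rot: [-0.417, -3.114, -0.001]
wrist_force: [-0.1, -0.1, -0.1]
opening: 0.6
t: 12.4
eef_pos: [0.4868, 0.2645, 0.1836]
ee_rot: [-0.418, -3.114, 0.001]
wrist_force: [-1.2, -2.0, 2.4]
opening: 0.113
```

```bash
python3 -m jog '0.12 0.43 0 0 0;0.12 0.43 0 0 0;0.12 0.43 0 0 0;0 0 0 0 0;0 0 0 0 0;0 0 0 0 0' 40
```

```text
t: 13.15
eef_pos: [0.4895, 0.2743, 0.1832]
ee_rot: [-0.42, -3.111, 0.013]
wrist_force: [-4.4, -8.6, 6.8]
opening: 0.111
```

```bash
python3 -m jog '0.1 0.36 0.1 0 0;0 0 0 0 0;0 0 0 0 0' 45; python3 - <<'E'
from h import *
s=bot.state(); print(s["eef_pos"],s["wrist_force"])
p,W=snap("wrist"); P=cloud(p,W)
T=(p["z_map"]>0)&(abs(P[...,2]-.202)<.005)&(np.hypot(P[...,0]-.490,P[...,1]-.277)<.022)
print(T.sum(),P[T].mean(0),cv2.minAreaRect((P[T][:,:2]*1000).astype(np.float32)))
for n in ("wrist","top","side"):
  p,W=snap(n); print(find(p,W,"latch_tab",1),find(p,W,"coupler",1))
E
```

```text
t: 13.52
eef_pos: [0.4902, 0.2767, 0.1833]
ee_rot: [-0.42, -3.11, 0.016]
wrist_force: [-4.5, -10.7, 4.1]
opening: 0.114
[0.49024885 0.27674218 0.1832765 ] [ -4.49852128 -10.71353743   4.14152611]
706 [0.48308184 0.27871174 0.20179407] ((490.3409423828125, 277.51141357421875), (28.469860076904297, 24.074644088745117), 78.15914154052734)
[(0.87, array([0.4883, 0.2752, 0.1869]))] [(0.72, array([0.4709, 0.2232, 0.16  ]))]
[(0.48, array([ 5.725e-01, -4.661e-01,  2.000e-04]))] [(0.94, array([0.4736, 0.2168, 0.1611]))]
[] [(0.71, array([0.4763, 0.2125, 0.1634]))]
```

The latch is out about 12.7 mm (force 11.6 N, which matches the spring). Now I'll lift along the arc.

```bash
python3 -m jog '0.31 -0.09 1.06 0 0;0 0 0 0 0;0.37 -0.1 1.05 0 0;0 0 0 0 0;0 0 0 0 0' 45; python3 - <<'E'
from h import *
p,W=snap("wrist"); save(p,"w6.png")
for n in ("wrist","top","side"):
  p,W=snap(n); print(find(p,W,"latch_tab",1),find(p,W,"coupler",1))
E
```

```text
t: 14.65
eef_pos: [0.4953, 0.2742, 0.2024]
ee_rot: [-0.42, -3.105, 0.019]
wrist_force: [-5.2, -10.4, -3.0]
opening: 0.111
[(0.61, array([0.4955, 0.2713, 0.2042]))] [(0.67, array([0.4751, 0.2206, 0.179 ]))]
[] []
[(0.42, array([0.496 , 0.2664, 0.2095]))] [(0.95, array([0.4791, 0.2162, 0.1828]))]
```

View pics/w6.png

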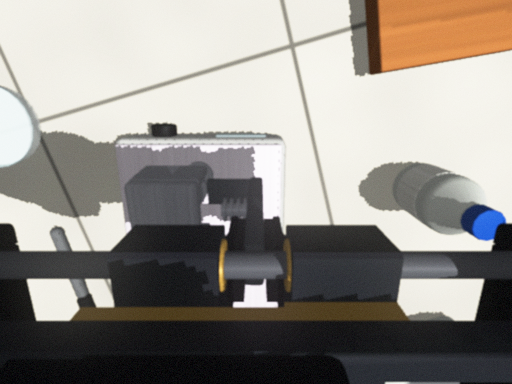

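The tab (253,195) is firmly between the closed pads, and the coupler (165,190) has risen about 19 mm to match. Continuing the lift.

```bash
python3 -m jog '0.42 -0.12 1.02 0 0;0 0 0 0 0;0.47 -0.13 1 0 0;0 0 0 0 0;0.52 -0.15 0.97 0 0;0 0 0 0 0;0 0 0 0 0' 45;  python3 -m jog '0.58 -0.16 0.93 0 0;0 0 0 0 0;0.63 -0.17 0.9 0 0;0 0 0 0 0;0.67 -0.19 0.87 0 0;0 0 0 0 0;0 0 0 0 0;0 0 0 0 0'; python3 - <<'E'
from h import *
print(bot.state()["eef_pos"])
for n in ("wrist","top","side"):
  p,W=snap(n); print(find(p,W,"latch_tab",1),find(p,W,"coupler",1))
E
```

```text
t: 16.02
eef_pos: [0.5086, 0.2709, 0.2324]
ee_rot: [-0.418, -3.104, 0.019]
wrist_force: [-8.0, -9.3, -1.9]
opening: 0.108
t: 17.02
eef_pos: [0.527, 0.2664, 0.2599]
ee_rot: [-0.418, -3.103, 0.018]
wrist_force: [-9.1, -9.3, -0.6]
opening: 0.11
[0.52701728 0.26639436 0.25985797]
[(0.85, array([0.5272, 0.262 , 0.2614]))] [(0.9, array([0.4996, 0.2161, 0.2376]))]
[(0.18, array([ 0.7793,  0.0086, -0.002 ]))] []
[(0.45, array([0.5264, 0.2608, 0.2672]))] [(0.82, array([0.5028, 0.2098, 0.2409]))]
```

Coupler is up about 78 mm and the latch is still out 12.6 mm. One last check of the whole scene, then I'll hand in.

```bash
python3 -m jog '0 0 0.1 0 0;0 0 0 0 0;0 0 0 0 0' 45; python3 - <<'E'
from h import *
p,W=snap("top"); potmeas(p,W,(0.5755,-0.2495))
for q in "pot tube_rack reagent_bottle beaker dish pen timer".split(): print(q,find(p,W,q,1))
p,W=snap("side"); print(find(p,W,"coupler",1),find(p,W,"pot",1),find(p,W,"slide_box",1)); cv2.imwrite("pics/s2.png",cv2.resize(p["img"][90:290,130:400,::-1],(810,600),interpolation=3)[:, :800])
E
```

```text
t: 17.85
eef_pos: [0.5273, 0.266, 0.2605]
ee_rot: [-0.418, -3.103, 0.018]
wrist_force: [-7.6, -9.4, -1.3]
opening: 0.109
cap 141 z 0.06878717242301091 circle ((0.5761428475379944, -0.2493809163570404), 0.02269534394145012) mean [ 0.57606197 -0.24943306  0.06865788]
rib n 7 mean off [-0.0047944   0.01189019] yaw pca 111.05756575369203 yaw centre 111.96045396739567
pot [(0.6, array([ 0.5771, -0.256 ,  0.0099]))]
tube_rack [(0.79, array([ 0.7777,  0.0056, -0.0018]))]
reagent_bottle []
beaker []
dish [(0.84, array([0.3715, 0.0059, 0.0032]))]
pen [(0.64, array([ 5.482e-01,  9.100e-03, -3.000e-04]))]
timer [(0.93, array([ 0.5754, -0.4676, -0.0023]))]
[(0.96, array([0.5036, 0.2092, 0.2422]))] [(0.55, array([ 0.5795, -0.2494,  0.0169]))] [(0.95, array([0.3925, 0.4844, 0.0046]))]
```

View pics/s2.png

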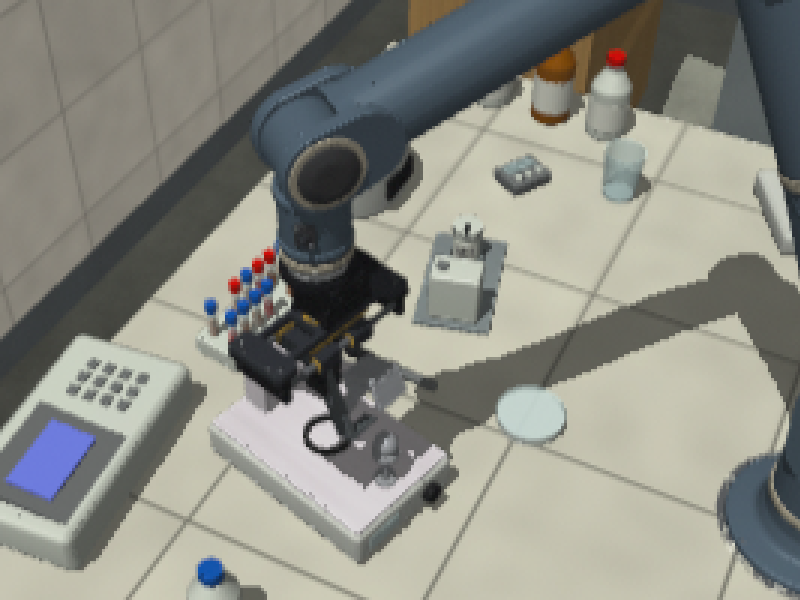

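The ball at (388,450) is free with the coupler raised at (385,385). The pot stands upright behind the scanner at (468,232), and the bystanders in view look untouched. Handing in.

```bash
python3 -c "from plant import bot; print(bot.close_job(), bot.state()['eef_pos'], bot.state()['wrist_force'])"
```

```text
the job is handed in; nothing more can be done
the job is handed in; nothing more can be done
```

I did both parts in the order asked and handed the job in at about 18 s, with the gripper still holding the hold-down arm up. No verdict was reported.

- **Pot:** I turned it about 72° by its cap, nudged it about 2 mm towards the centre of the spot, and let go. The close-up check afterwards had it upright, about 2 mm off the spot's centre. The rib was at 104.6–106.0°, and the window direction is 104.7°. The last top view read 111°, but from only 7 pixels, so I trusted the close-up.
- **Latch and arm:** I pulled the tab out about 12.7 mm with the arm still down; the 11.6 N I felt matches the spring. Then I lifted along the hinge's arc. The networks put the coupler 77.6–79 mm higher, depending on the camera. The gripper's position gives about 79 mm, with the latch still out about 12.6 mm. The final side picture shows the ball clear of the coupler.
- **Everything else:** In the last check the tube rack, dish, pen, timer and slide box were within a few mm of their first positions. The final top view did not find the reagent bottle or the beaker. Both are standing in the final side picture (the bottle only partly in frame), but I did not re-measure them.

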